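# Let the wrist rest out by one hole

## Robot

A 6-joint arm with a two-finger parallel gripper is mounted at the origin on the work surface. World frame = base frame: x ahead of the robot, y to its left, z up, the work surface at z = 0. Lengths are in m, angles in rad, forces in N, time in s.
With the tool pointing down it reaches from about 0.3 to 0.875 m from the base axis. Payload 6.4 kg.
Tool frame: the origin (TCP) lies at the very end of the fingers, on their centre line; the grasp point (between the pads) lies 19 mm behind it; z points along the fingers, y is the line along which they close (so a half turn about z gives the same grasp; the last joint's range is limited). The gripper opens to 85 mm and grips with 20 to 120 N. Pads are 22 mm wide; open, the fingers measure 114 mm over their backs; the gripper's body (76 mm by 85 mm) begins 54 mm behind the grasp point. The pads swing forward as they close: fully open they stand 13 mm farther back than shut.
Start: joints at [1.139, 0.181, 1.607, -0, 1.354, -0.206], TCP at [0.129, 0.56, 0.231] pointing down, gripper open.
Joint ranges: [-2.99, 2.99], [-0.89, 2.07], [0.3, 2.58], [-1.14, 4.28], [0, 2.63], [-3.12, 3.12]. Speed limits (rad/s): [2.57, 2.57, 3.01, 3.14, 3.14, 3.14].

## Interface

Orientations are given as a unit quaternion [w, x, y, z].
In Python, from bench import ctrl gives the robot as it stands.
- The arm moves only by the tool jog_arm, never from a script. Its argument "series" is a list that holds one entry, the list of rows, each a list of 7 numbers: the shift along the tool's x, y, z in mm, then the turn, a rotation vector about the tool's x, y, z in rad, then the finger opening in mm, from 0 to 85.4. In form: [[[tx, ty, tz, rx, ry, rz, gripper], ...]]. A call has exactly 10 rows; each row shifts and turns the commanded pose from where the row before left it, along the tool's axes as they then stand; what a row does not reach is not made up. A row lasts 1/10 s, in which the tool goes at most 50 mm and 8.59 degrees, less where a joint would pass 70% of its speed; a pose out of reach is approached as far as the arm can. A call with a gripper value outside its range is refused whole. The fingers move at their own pace and stop on an object; the grip force is fixed at half the most. Time passes only in rows, so rows that do not move let the fingers close, or fill a call up. It gives the time, the measured TCP pose, the force, the opening and the grip force at its end, in the units of the state.
- ctrl.get_obs(): the state, without advancing time (a new reading comes with each control period).
- ctrl.camera(name): name is "scene" or "top"; returns a dict with "frame" (384x512x3 uint8, blue, green, red), "z_map" (384x512 float32, m along the optical axis (not along the pixel's ray), 0 where there is no reading), "fx", "fy", "cx", "cy" (pixels), "xyz" and "rotation" of the camera in the world. Camera axes: x right, y down, z forward; pixel columns grow to the right and rows downward; lengths in m; the calibration is good to about 2 mm. A picture is of the moment at which its call begins.
- ctrl.hand_in(): hands the job in; it is judged then, once.
The state is a dict: "time_s": time; "q": joint angles; "dq": joint speeds; "joint_efforts": joint torques, N m; "eef_pos": TCP position; "eef_rot": TCP orientation; "wrist_force": force on the tool from outside, world axes, zero at the start; "torque": the same for the moment, N m; "opening": opening from 0.0 (shut) to 1.0 (fully open); "grasp_force": force on a finger pad.
Only numpy, scipy, OpenCV 4.12 (cv2) and the standard library are available. Lean on these libraries where they do the work, as an engineer would, in place of code of your own. Each camera call takes 0.05 s, during which the arm holds its last target. There are 200 camera calls.

## Task

Let the telescoping wrist rest out by one hole, so that its pad comes closer to the vase: press the spring button down until it is clear of its hole, slide it along the tube towards the pad, and let it pop up fully in the next hole. Work the button gently with a light fingertip push, without pinching or forcing it, and stop as soon as it has clicked in; leave the vase and the other things on the table as they are.

Things in the scene. Friction and masses are not known exactly. Their poses are not given: they have to be found in the camera images.
- rest: telescoping wrist rest, bolted to the table: dark steel base plate 230 x 100 x 12 mm with a level square aluminium outer tube (200 mm long, 34 mm wide, its flat top 76 mm above the table). A dark steel inner tube slides in it and carries a cork-topped pad. Origin: centre of the plate's underside; x: along the tube towards the pad (the way out); z: up
- tube_top: top wall of the outer tube, 3 mm thick: round holes 21 mm across at x = -48 and 0 mm, joined by a slot 10 mm wide. The button starts in the hole at 0, with 1.5 mm of play. The next hole, also 21 mm, is in an aluminium collar (60 x 42 mm, its top 1 mm above the tube's) clamped with its hole 38 to 66 mm out, differently each time. Origin: centre of the hole at 0, on the upper face
- button: upright spring button of the inner tube: black cap 15 mm across, 9 mm tall; under it a neck 8 mm thick that fits the slot, then a shoulder 18 mm across that fills the hole and locks the tube. Pressed 4 mm or more, the shoulder clears the wall and the tube can slide; released over a hole it springs up and locks. Origin: on its axis, level with the tube's upper face when up
- button_top (a point): centre of the flat top of the button's cap: 18 mm above the tube's upper face (94 mm above the table) when up; about 14 mm above the tube, with the cap's underside 5 mm above it, while the wall keeps the button down between holes
- plunger (a joint): how far the button is pressed in (m): 0 up, 0.0065 at the bottom; about 0.004 while it rides under the wall between holes, where it stays down by itself. Its spring pushes back with 2.4 N at first, 4.8 N at 0.004, 6.3 N at the bottom
- inner_tube (a joint): how far the inner tube is slid out along the rest's x (m): 0 = button in its first hole, 0.038 to 0.066 = in the collar's hole (as the collar is clamped), -0.048 = in the hole towards the back end, 0.074 = the end stop. Once the button is clear it slides with a drag of 2 to 3 N (up to 5 N to set it going); when the button catches in a hole it stops dead
- vase: bystander: white unglazed vase (148 mm across, 309 mm high with the turntable under it) on a dark turntable 180 mm across, fixed, beyond the pad; origin at the centre of the turntable's underside
- mix_bowl: bystander: green glass mixing bowl, 100 mm across, 45 mm high; origin at the centre of its underside
- dish: bystander: white ceramic dish, 80 mm across, 30 mm high; origin at the centre of its underside
- pencil_a: bystander: pencil, 176 mm long, 8 mm thick; origin at the centre of its underside
- pencil_b: bystander: pencil, 176 mm long, 8 mm thick; origin at the centre of its underside
- brush_pot: bystander: terracotta pot with brushes, 76 mm across, 212 mm high with the brushes; origin at the centre of its underside
- tumbler: bystander: clear drinking tumbler with a lid, 72 mm across, 150 mm high; origin at the centre of its underside
- palette: bystander: white paint palette with six wells, 160 x 110 mm, 18 mm high; origin at the centre of its underside

How it is judged:
On the way, in this order (a step that is already met when the one before it is completed fails the run):
1. the button is pressed in clear of its hole (4 mm or more) (value of joint plunger above 0.0037 m), for 0.05 s.
2. the inner tube is on its way out, the button held down under the wall between the two holes (value of joint inner_tube between 0.012 and 0.032 m and value of joint plunger above 0.003 m), for 0.05 s.
At the end, for the whole second after the job is handed in: the inner tube stands one hole further out (34 to 70 mm, wherever the collar is clamped), the button is up in the collar's hole (less than 1 mm from fully up, which it can be nowhere else there) and the inner tube is at rest (value of joint inner_tube between 0.034 and 0.07 m and value of joint plunger below 0.001 m and velocity of joint inner_tube between -0.005 and 0.005 m/s); the robot touches nothing.
It fails at once if the fingers press, push or squeeze the button with more than 18 N (contact force between button and the fingers above 18 N).
It fails at once if the button is jammed: more than 45 N of contact forces on it in all (contact force between button and anything else above 45 N).
It fails at once if the inner tube is slid the wrong way by more than 15 mm (value of joint inner_tube below -0.015 m).
It fails at once if a bystander is moved by more than 15 mm (distance of any of mix_bowl, dish, pencil_a, pencil_b, brush_pot, tumbler, palette from where it was at the start of the episode above 0.015 m).
It fails at once if the vase or its turntable is touched (contact force between vase and the arm above 1 N).
It also fails if it takes over 40 s, if anything falls off the work surface, if the arm or the gripper's body presses on something with over 40 N, if the wrist force passes 120 N, or if a joint passes its speed limit or range.

## Working session

There is one attempt and no reset: what is moved stays moved. The work goes in short steps, Python scripts to look and compute and a tool call to move; the robot and the scene stay as the last step left them, time stands still between calls to the robot, and variables do not carry over. Pictures are saved under pics/ and viewed, at most 10 in all, crops included, and the job is handed in when it is done.

Besides the shell and the picture viewer there is one more tool, called after "Emit:" as name(argument=value, ...) on one line, values as JSON. jog_arm: Moves the arm, as the interface text tells. Its arguments: {"type":"object","properties":{"series":{"type":"array"}},"required":["series"]}

```bash
mkdir -p pics
cat > h.py <<'E'
import numpy as np, cv2
from bench import ctrl
def pts(c):
    z=c["z_map"]; v,u=np.mgrid[:z.shape[0],:z.shape[1]]
    p=np.dstack([(u-c["cx"])/c["fx"]*z,(v-c["cy"])/c["fy"]*z,z])
    return p@np.array(c["rotation"]).reshape(3,3).T+np.array(c["xyz"])
def onplane(c,u,v,h):
    d=np.array(c["rotation"]).reshape(3,3)@np.array([(u-c["cx"])/c["fx"],(v-c["cy"])/c["fy"],1.])
    o=np.array(c["xyz"]); return o+d*(h-o[2])/d[2]
E
python3 - <<'E'
from h import *
for n in("top","scene"):
    c=ctrl.camera(n); cv2.imwrite(f"pics/{n}0.png",c["frame"]); np.save(f"{n}0.npy",c,allow_pickle=True)
    print(n,c["xyz"],c["rotation"],c["fx"],c["cx"],c["cy"],(c["z_map"]>0).mean())
s=ctrl.get_obs();print(s)
E
```

```text
top [0.44121549 0.05564477 0.91451892] [ 0.06378354 -0.70355726  0.70530121 -0.05906815] 374.39972859807904 256.4498978807136 190.93952926037767 0.9958292643229166
scene [1.27913247 0.51111725 0.66175528] [-0.2343975   0.42709666  0.77451586 -0.40344941] 422.3128500248937 251.57876306919715 195.01095706622962 0.9960683186848959
{'time_s': 0.1, 'q': array([ 1.13869154e+00,  1.81463358e-01,  1.60790976e+00, -2.23300722e-05,
        1.35379696e+00, -2.06293939e-01]), 'dq': array([-0.00095789, -0.00147415, -0.00035167,  0.00016447,  0.00310873,
        0.00069033]), 'joint_efforts': array([ 2.50131188e-04, -4.45874405e+01, -3.52235985e+01, -2.87076145e-04,
        4.16188559e-03, -3.33349203e-05]), 'eef_pos': array([0.12851428, 0.5599441 , 0.2304753 ]), 'eef_rot': array([-2.37153203e-04,  1.12663264e-01,  9.93632914e-01, -7.52295427e-04]), 'wrist_force': array([-0.18653087, -1.00789569,  0.75317351]), 'torque': array([ 0.0097304 , -0.01708375,  0.00356846]), 'grasp_force': 0.0, 'opening': 1.0002370755029346}
```

Camera rotation is a quaternion; fix the helper and look.

```bash
sed -i 's/np.array(c\["rotation"\]).reshape(3,3)/Rm(c["rotation"])/g' h.py
cat >> h.py <<'E'
from scipy.spatial.transform import Rotation as R
def Rm(q): return R.from_quat(np.roll(q,-1)).as_matrix()
E
```

```text
(no output)
```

View pics/top0.png

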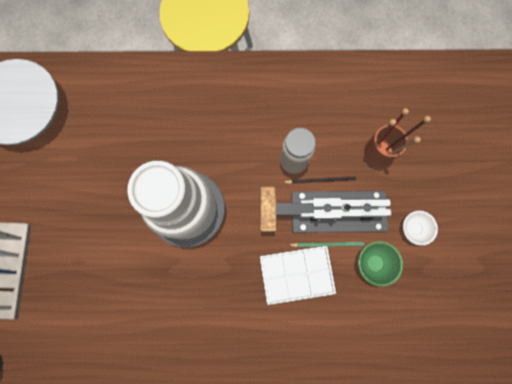

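View pics/scene0.png

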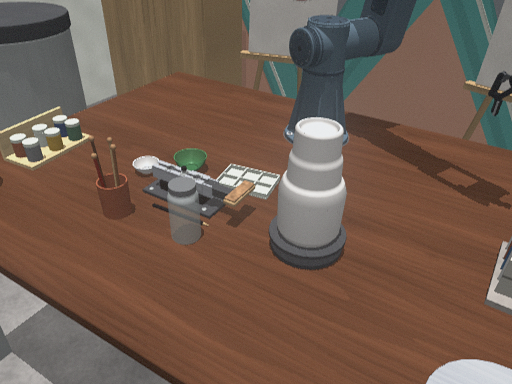

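The top view shows the rest at about (340,210), with the pad at (268,209) and the vase at (185,205). The tumbler is at (298,150), the bowl at (380,264) and the pot at (390,140). I'll enlarge the rest and measure it.

Run:
```python
from h import *
c=np.load("top0.npy",allow_pickle=True).item()
cv2.imwrite("pics/crop1.png",cv2.resize(c["frame"][180:245,255:400],None,fx=5.5,fy=5.5,interpolation=cv2.INTER_CUBIC))
P=pts(c); Z=P[...,2]
b=np.zeros(Z.shape,bool); b[180:245,285:398]=1
m=b&(abs(Z-.0765)<.006); q=P[m]
(cx,cy),(w,h),a=cv2.minAreaRect(q[:,:2].astype(np.float32)*1000); print("tube rect",cx,cy,w,h,a,np.median(q[:,2]))
f=c["frame"].astype(int)
m=b&(Z>.087);print("cap",P[m].mean(0),m.sum(),np.argwhere(m).mean(0),P[m][:,2].max())
for n,(u,v) in dict(pad=(268,209),vase=(158,188),tum=(299,140),bowl=(380,264),dish=(420,228),pot=(390,140)).items(): print(n,P[v,u].round(3))
# plate holes/outline: dark plate
m=b&(abs(Z-.012)<.005)&(f.max(2)<90); q=P[m]
print("plate",cv2.minAreaRect(q[:,:2].astype(np.float32)*1000))
```

```text
tube rect 547.3030395507812 -121.11873626708984 49.45222091674805 235.71926879882812 0.2161898910999298 0.07671339854777048
cap [ 0.49389724 -0.03799455  0.51908877] 85 [210.74117647 344.81176471] 0.914518916660325
pad [0.546 0.035 0.086]
vase [0.555 0.224 0.301]
tum [ 0.685 -0.03   0.15 ]
bowl [ 0.424 -0.232  0.006]
dish [ 0.509 -0.333  0.006]
pot [ 0.725 -0.269  0.024]
plate ((571.7266845703125, -131.41290283203125), (214.2801513671875, 111.6175765991211), 89.85021209716797)
```

View pics/crop1.png

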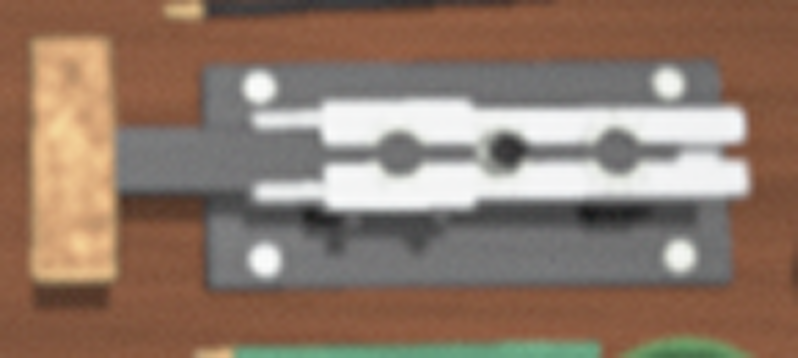

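The crop shows the cap at crop (507,150), the collar hole at (400,153) and the back hole at (616,150). There are four white bolts on the plate, and the slot runs almost straight across the image. Next I compute world positions.

Run:
```python
from h import *
c=np.load("top0.npy",allow_pickle=True).item(); g=cv2.cvtColor(c["frame"],cv2.COLOR_BGR2GRAY)
px=lambda a,b:(255+(a+.5)/5.5-.5,180+(b+.5)/5.5-.5)
for n,a,b,h in[("cap",507,150,.094),("collar",400,153,.077),("back",616,150,.076)]: print(n,onplane(c,*px(a,b),h))
B=[onplane(c,*px(a,b),.013) for a,b in((259,88),(669,84),(265,262),(680,256))]
print("bolts ctr",np.mean(B,0)); d=B[0]-B[1]+B[2]-B[3]; print("dir",d/np.linalg.norm(d), np.arctan2(-d[0],d[1]))
# dark blobs on tube: refine
P=pts(c)
big=cv2.resize(g[180:245,255:400],None,fx=8,fy=8,interpolation=cv2.INTER_CUBIC)
for thr in(40,60): 
    n,l,s,ce=cv2.connectedComponentsWithStats((big<thr).astype(np.uint8))
    for i in range(1,n):
        x,y=255+(ce[i][0]+.5)/8-.5,180+(ce[i][1]+.5)/8-.5
        if s[i,4]>200 and 335<x<355 and 200<y<216: print("blob",thr,x,y,s[i,4]/64,onplane(c,x,y,.094))
# tube edges at several columns, bright
for u in(330,338,352,358,375):
    r=np.where(g[190:225,u]>150)[0]+190; print(u,r.min(),r.max(),onplane(c,u,r.min(),.076)[:2].round(4),onplane(c,u,r.max(),.076)[:2].round(4))
# scene view
s=np.load("scene0.npy",allow_pickle=True).item()
def proj(c,p):
    q=Rm(c["rotation"]).T@(np.array(p)-c["xyz"]); return q[0]/q[2]*c["fx"]+c["cx"],q[1]/q[2]*c["fy"]+c["cy"]
print("scene proj cap",proj(s,onplane(c,*px(507,150),.094)))
cv2.imwrite("pics/crop2.png",cv2.resize(s["frame"][150:220,140:265],None,fx=6,fy=6,interpolation=cv2.INTER_CUBIC))
```

```text
cap [ 0.54915303 -0.13809853  0.094     ]
collar [ 0.55027388 -0.09833995  0.077     ]
back [ 0.5513968  -0.18691691  0.076     ]
bolts ctr [ 0.55016597 -0.1397337   0.013     ]
dir [-0.00945973  0.99995526  0.        ] 0.009459867472808551
blob 60 347.51826923076925 206.73629807692308 8.125 [ 0.54943141 -0.13975216  0.094     ]
330 198 217 [ 0.5718 -0.1053] [ 0.5287 -0.1038]
338 198 217 [ 0.5718 -0.1234] [ 0.5287 -0.1217]
352 199 215 [ 0.5694 -0.1549] [ 0.5331 -0.1533]
358 199 215 [ 0.5694 -0.1685] [ 0.533  -0.1667]
375 192 215 [ 0.5853 -0.2077] [ 0.5329 -0.2048]
scene proj cap (np.float64(183.5272197660385), np.float64(165.63973069807733))
```

View pics/crop2.png

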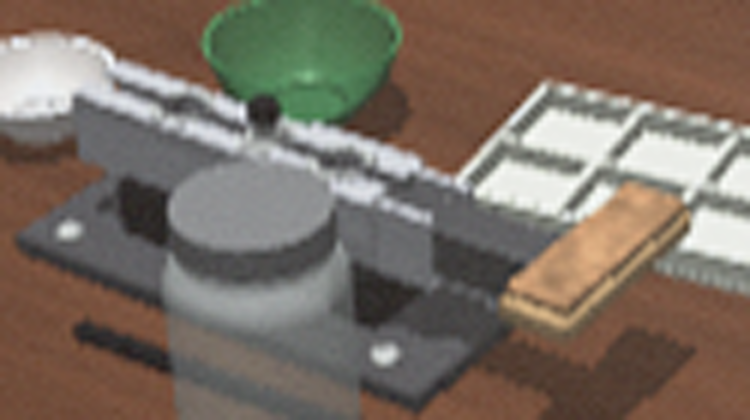

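The scene crop agrees: the cap at crop (263,105) projects back to within 2 mm of the top-view estimate. The button top is at about (0.550, -0.139, 0.094). The way out is +Y, and the collar hole is about 40 mm out.

I'll work with shut fingers and tool x along +Y. First I tilt the tool so its end face presses the cap's rear rim down and forward. Then I push the cap's side with the tool upright. Approach waypoints next.

```bash
cat >> h.py <<'E'
def rows(wps,ns,turn,nturn):
    """tool-frame rows through world waypoints from the current pose, turning `turn` rad about tool z over nturn rows"""
    s=ctrl.get_obs(); p=s["eef_pos"]; M=Rm(s["eef_rot"]); k=0
    for w,n in zip(wps,ns):
        st=(np.array(w)-p)/n
        for _ in range(n):
            t=turn/nturn if k<nturn else 0; d=M.T@st*1000
            print([*(float(x) for x in d.round(0)),0,0,round(t,3)]); M=M@R.from_euler("z",t).as_matrix(); k+=1
        p=np.array(w)
E
python3 -c "
from h import *
rows([(.2,.35,.3),(.36,0,.3)],[7,13],1.345,10)"
```

```text
[-17.0, -27.0, -10.0, 0, 0, 0.135]
[-20.0, -24.0, -10.0, 0, 0, 0.135]
[-23.0, -22.0, -10.0, 0, 0, 0.135]
[-26.0, -18.0, -10.0, 0, 0, 0.135]
[-28.0, -15.0, -10.0, 0, 0, 0.135]
[-30.0, -11.0, -10.0, 0, 0, 0.135]
[-31.0, -7.0, -10.0, 0, 0, 0.135]
[-30.0, 1.0, 0.0, 0, 0, 0.135]
[-29.0, 5.0, 0.0, 0, 0, 0.135]
[-28.0, 9.0, 0.0, 0, 0, 0.135]
[-27.0, 12.0, 0.0, 0, 0, 0]
[-27.0, 12.0, 0.0, 0, 0, 0]
[-27.0, 12.0, 0.0, 0, 0, 0]
[-27.0, 12.0, 0.0, 0, 0, 0]
[-27.0, 12.0, 0.0, 0, 0, 0]
[-27.0, 12.0, 0.0, 0, 0, 0]
[-27.0, 12.0, 0.0, 0, 0, 0]
[-27.0, 12.0, 0.0, 0, 0, 0]
[-27.0, 12.0, 0.0, 0, 0, 0]
[-27.0, 12.0, 0.0, 0, 0, 0]
```

Emit:
jog_arm(series=[[[-17,-27,-10,0,0,0.135,0],[-20,-24,-10,0,0,0.135,0],[-23,-22,-10,0,0,0.135,0],[-26,-18,-10,0,0,0.135,0],[-28,-15,-10,0,0,0.135,0],[-30,-11,-10,0,0,0.135,0],[-31,-7,-10,0,0,0.135,0],[-30,1,0,0,0,0.135,0],[-29,5,0,0,0,0.135,0],[-28,9,0,0,0,0.135,0]]])

```text
time_s: 1.1
eef_pos: [0.2368, 0.2682, 0.3011]
eef_rot: [0.0, 0.711, 0.703, 0.0]
wrist_force: [1.2, -0.9, 0.4]
opening: 0.001
grasp_force: 0.0
```

Emit:
jog_arm(series=[[[-27,12,0,0,0,0,0],[-27,12,0,0,0,0,0],[-27,12,0,0,0,0,0],[-27,12,0,0,0,0,0],[-27,12,0,0,0,0,0],[-27,12,0,0,0,0,0],[-27,12,0,0,0,0,0],[-27,12,0,0,0,0,0],[-27,12,0,0,0,0,0],[-27,12,0,0,0,0,0]]])

```text
time_s: 2.1
eef_pos: [0.3555, -0.0025, 0.3011]
eef_rot: [-0.0, 0.709, 0.705, 0.0]
wrist_force: [0.2, 0.9, 0.5]
opening: -0.0
grasp_force: 0.0
```

Emit:
jog_arm(series=[[[-29,39,0,0,0,0,0],[-29,39,0,0,0,0,0],[-29,39,0,0,0,0,0],[-29,39,0,0,0,0,0],[-29,39,0,0,0,0,0],[0,0,24,0,0,0,0],[0,0,24,0,0,0,0],[0,0,24,0,0,0,0],[0,0,24,0,0,0,0],[0,0,24,0,0,0,0]]])

```text
time_s: 3.1
eef_pos: [0.5493, -0.1471, 0.1798]
eef_rot: [-0.0, 0.709, 0.705, -0.0]
wrist_force: [1.1, -0.8, -0.1]
opening: 0.0
grasp_force: 0.0
```

Emit:
jog_arm(series=[[[0,0,0,0,0.131,0,0],[0,0,0,0,0.131,0,0],[0,0,0,0,0.131,0,0],[0,0,0,0,0.131,0,0],[-7,0,12,0,0,0,0],[-7,0,12,0,0,0,0],[-7,0,12,0,0,0,0],[-7,0,12,0,0,0,0],[0,0,0,0,0,0,0],[0,0,0,0,0,0,0]]])

```text
time_s: 4.1
eef_pos: [0.5497, -0.1467, 0.1256]
eef_rot: [-0.183, 0.684, 0.682, 0.183]
wrist_force: [0.7, 0.0, 1.1]
opening: -0.001
grasp_force: 0.0
```

Run:
```python
from h import *
s=ctrl.get_obs(); print(s["eef_pos"],s["wrist_force"],s["eef_rot"]); print(Rm(s["eef_rot"]).round(3))
c=ctrl.camera("scene"); cv2.imwrite("pics/s1.png",cv2.resize(c["frame"][90:220,110:300],None,fx=4,fy=4,interpolation=cv2.INTER_CUBIC))
```

```text
[ 0.54970942 -0.1466701   0.12562031] [0.72102698 0.00959748 1.07784168] [-0.18293941  0.68432122  0.68162614  0.18336698]
[[ 0.004  1.     0.002]
 [ 0.866 -0.004  0.5  ]
 [ 0.5   -0.    -0.866]]
```

View pics/s1.png

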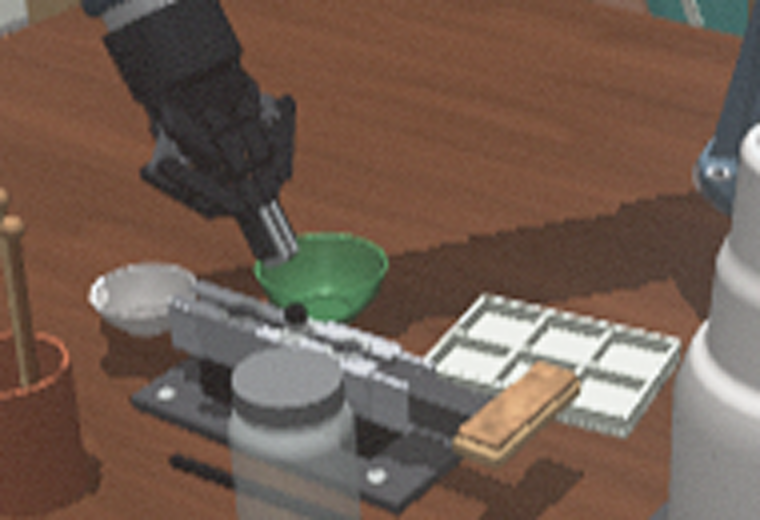

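The picture shows the shut fingers tilted 30°, with the tip at crop (285,255) just above and behind the cap at (295,315). Nothing else is near them, so I descend to contact.

Emit:
jog_arm(series=[[[-3.5,0,6.1,0,0,0,0],[-3.5,0,6.1,0,0,0,0],[-3.5,0,6.1,0,0,0,0],[-3.5,0,6.1,0,0,0,0],[-0.5,0,0.87,0,0,0,0],[-0.5,0,0.87,0,0,0,0],[-0.5,0,0.87,0,0,0,0],[-0.5,0,0.87,0,0,0,0],[0,0,0,0,0,0,0],[0,0,0,0,0,0,0]]])

```text
time_s: 5.15
eef_pos: [0.5498, -0.1475, 0.0937]
eef_rot: [-0.183, 0.685, 0.681, 0.184]
wrist_force: [1.0, -0.3, -0.0]
opening: 0.002
grasp_force: 0.0
```

Emit:
jog_arm(series=[[[-0.5,0,0.87,0,0,0,0],[-0.5,0,0.87,0,0,0,0],[-0.5,0,0.87,0,0,0,0],[0,0,0,0,0,0,0],[0,0,0,0,0,0,0],[0,0,0,0,0,0,0],[0,0,0,0,0,0,0],[0,0,0,0,0,0,0],[0,0,0,0,0,0,0],[0,0,0,0,0,0,0]]])

```text
time_s: 6.15
eef_pos: [0.5498, -0.1474, 0.0906]
eef_rot: [-0.183, 0.685, 0.681, 0.184]
wrist_force: [0.9, -0.2, 3.0]
opening: 0.002
grasp_force: 1.4
```

Emit:
jog_arm(series=[[[-0.5,0,0.87,0,0,0,0],[-0.5,0,0.87,0,0,0,0],[-0.5,0,0.87,0,0,0,0],[-0.5,0,0.87,0,0,0,0],[0,0,0,0,0,0,0],[0,0,0,0,0,0,0],[0,0,0,0,0,0,0],[0,0,0,0,0,0,0],[0,0,0,0,0,0,0],[0,0,0,0,0,0,0]]])

```text
time_s: 7.15
eef_pos: [0.5498, -0.1474, 0.0868]
eef_rot: [-0.183, 0.685, 0.681, 0.184]
wrist_force: [0.4, 0.7, 5.6]
opening: 0.003
grasp_force: 2.4
```

Run:
```python
from h import *
W=[]
for i in range(4):
    c=ctrl.camera("scene"); s=ctrl.get_obs(); W.append(s["wrist_force"])
print(np.mean(W,0),np.std(W,0),s["eef_pos"])
```

```text
[0.65557664 0.04923751 5.28387302] [0.17246243 0.3281039  0.33575834] [ 0.54983128 -0.14741423  0.08676272]
```

Emit:
jog_arm(series=[[[-0.4,0,0.7,0,0,0,0],[0,0,0,0,0,0,0],[0.87,0,0.5,0,0,0,0],[0.87,0,0.5,0,0,0,0],[0.87,0,0.5,0,0,0,0],[0.87,0,0.5,0,0,0,0],[0.87,0,0.5,0,0,0,0],[0.87,0,0.5,0,0,0,0],[0.87,0,0.5,0,0,0,0],[0,0,0,0,0,0,0]]])

```text
time_s: 8.35
eef_pos: [0.5499, -0.1404, 0.086]
eef_rot: [-0.183, 0.685, 0.681, 0.184]
wrist_force: [0.4, -1.1, 5.2]
opening: 0.002
grasp_force: 2.6
```

```bash
cat >> h.py <<'E'
def padfront(c):
    f=cv2.cvtColor(c["frame"],cv2.COLOR_BGR2HSV); m=cv2.inRange(f,(8,60,130),(25,200,255)); m[:,:225]=0 ; m[:, 290:]=0; m[:190]=0; m[:180]=0; m[240:]=0
    return m
E
python3 - <<'E'
from h import *
c=ctrl.camera("top"); s=ctrl.get_obs(); print(s["wrist_force"],s["eef_pos"]); cv2.imwrite("pics/t2.png",cv2.resize(c["frame"][180:245,255:400],None,fx=5.5,fy=5.5,interpolation=cv2.INTER_CUBIC))
for k in(np.load("top0.npy",allow_pickle=True).item(),c):
    P=pts(k)[185:238,235:300]; m=(abs(P[...,2]-.086)<.006); print("pad",P[m][:,:2].mean(0),m.sum())
E
```

```text
[-0.04595762  0.56048858  5.78270557] [ 0.54983854 -0.14038748  0.08604644]
pad [0.54960104 0.03534837] 552
pad [0.54968779 0.0424454 ] 562
```

View pics/t2.png

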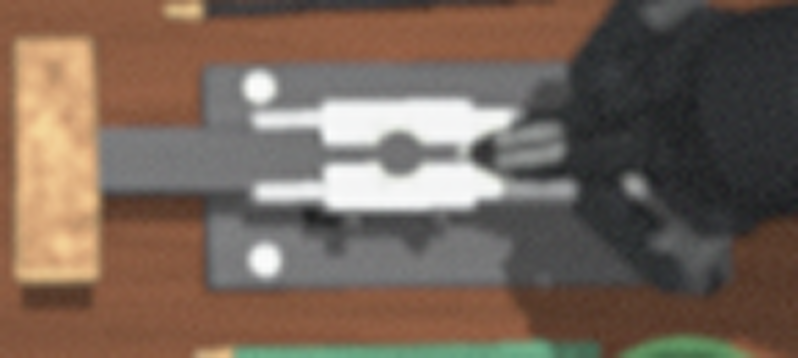

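The pad is 7 mm out and the tube follows the finger with a light force. The cap is at crop (485,152) and the collar hole at (400,153). I continue to about 22 mm.

Emit:
jog_arm(series=[[[1.3,0,0.75,0,0,0,0],[1.3,0,0.75,0,0,0,0],[1.3,0,0.75,0,0,0,0],[1.3,0,0.75,0,0,0,0],[1.3,0,0.75,0,0,0,0],[1.3,0,0.75,0,0,0,0],[1.3,0,0.75,0,0,0,0],[1.3,0,0.75,0,0,0,0],[1.3,0,0.75,0,0,0,0],[1.3,0,0.75,0,0,0,0]]])

```text
time_s: 9.4
eef_pos: [0.5498, -0.1255, 0.086]
eef_rot: [-0.183, 0.685, 0.681, 0.184]
wrist_force: [-0.8, -1.3, 5.6]
opening: 0.002
grasp_force: 2.8
```

```bash
cat >> h.py <<'E'
def pad():
    c=ctrl.camera("top"); P=pts(c)[185:238,235:300]; m=abs(P[...,2]-.086)<.006; s=ctrl.get_obs()
    print("slide mm",1000*(P[m][:,1].mean()-.03535),"F",s["wrist_force"].round(2),"tcp",s["eef_pos"].round(4),"t",s["time_s"]); return c
E
python3 -c "
from h import *
pad();pad()"
```

```text
slide mm 22.066814238385213 F [-0.04 -1.61  6.02] tcp [ 0.5498 -0.1252  0.086 ] t 9.45
slide mm 22.251550211620827 F [0.41 0.35 6.64] tcp [ 0.5498 -0.1253  0.086 ] t 9.5
```

Emit:
jog_arm(series=[[[6.2,0,-10.9,0,0,0,0],[6.2,0,-10.9,0,0,0,0],[-8.7,0,-5,0,0,0,0],[-8.7,0,-5,0,0,0,0],[0,0,0,0,-0.131,0,0],[0,0,0,0,-0.131,0,0],[0,0,0,0,-0.131,0,0],[0,0,0,0,-0.131,0,0],[0,0,8,0,0,0,0],[0,0,0,0,0,0,0]]])

```text
time_s: 10.5
eef_pos: [0.5488, -0.1449, 0.1013]
eef_rot: [-0.002, 0.708, 0.706, 0.0]
wrist_force: [0.2, 0.6, 0.2]
opening: 0.002
grasp_force: 0.0
```

Run:
```python
from h import *
c=pad()
k=ctrl.camera("scene"); a=cv2.resize(c["frame"][180:245,255:400],(725,325),interpolation=cv2.INTER_CUBIC); b=cv2.resize(k["frame"][130:185,140:285],(725,275),interpolation=cv2.INTER_CUBIC)
cv2.imwrite("pics/b3.png",np.vstack([a,b]))
```

```text
slide mm 22.419212424488236 F [-0.93  0.3   0.08] tcp [ 0.549  -0.1458  0.1016] t 10.55
```

View pics/b3.png

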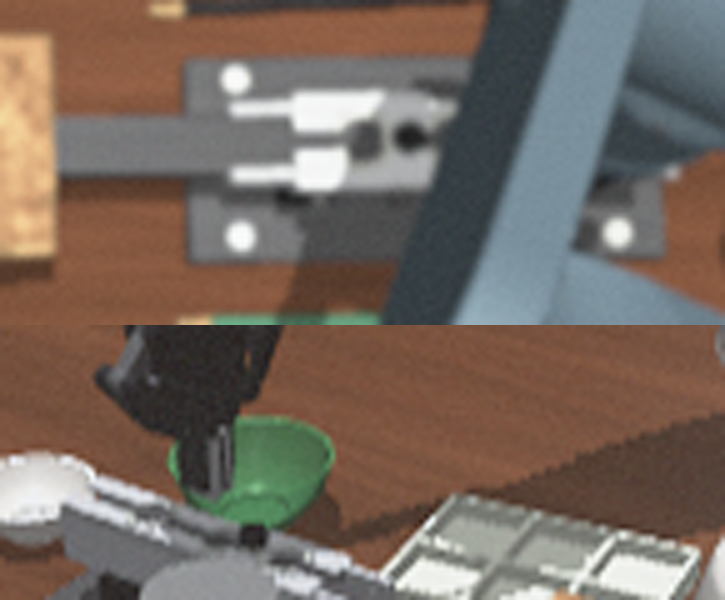

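The cap is at crop (410,136) with the collar hole just ahead at (367,138). The upright finger is behind the cap with a clear gap. I lower it and close most of that gap.

Emit:
jog_arm(series=[[[0,0,3.5,0,0,0,0],[0,0,3.5,0,0,0,0],[0,0,3.5,0,0,0,0],[0,0,3.5,0,0,0,0],[0,0,2,0,0,0,0],[0,0,1.5,0,0,0,0],[0,0,0,0,0,0,0],[1.5,0,0,0,0,0,0],[1.5,0,0,0,0,0,0],[1.5,0,0,0,0,0,0]]])

```text
time_s: 11.6
eef_pos: [0.5498, -0.1409, 0.0855]
eef_rot: [0.0, 0.709, 0.705, 0.0]
wrist_force: [-0.6, 0.3, 0.3]
opening: -0.006
grasp_force: 0.0
```

```bash
python3 -c "
from h import *
pad();pad()"
```

```text
slide mm 22.436196508293907 F [ 0.02  0.79 -0.25] tcp [ 0.5498 -0.1406  0.0854] t 11.65
slide mm 22.42561239830332 F [0.68 0.54 0.05] tcp [ 0.5498 -0.1408  0.0854] t 11.7
```

Emit:
jog_arm(series=[[[0,0,1.3,0,0,0,0],[0,0,1.2,0,0,0,0],[1,0,0,0,0,0,0],[1,0,0,0,0,0,0],[1,0,0,0,0,0,0],[1,0,0,0,0,0,0],[1,0,0,0,0,0,0],[1,0,0,0,0,0,0],[1,0,0,0,0,0,0],[1,0,0,0,0,0,0]]])

```text
time_s: 12.7
eef_pos: [0.5498, -0.1337, 0.0829]
eef_rot: [0.0, 0.709, 0.705, -0.0]
wrist_force: [-0.8, -2.6, -1.1]
opening: -0.0
grasp_force: 1.7
```

```bash
python3 -c "
from h import *
pad();pad()"
```

```text
slide mm 23.669416956536974 F [ 0.3  -3.2  -0.53] tcp [ 0.5498 -0.1335  0.0829] t 12.75
slide mm 23.87777957625055 F [ 0.28 -3.58 -0.64] tcp [ 0.5498 -0.1335  0.0829] t 12.8
```

Emit:
jog_arm(series=[[[1,0,0,0,0,0,0],[1,0,0,0,0,0,0],[1,0,0,0,0,0,0],[1,0,0,0,0,0,0],[1,0,0,0,0,0,0],[1,0,0,0,0,0,0],[1,0,0,0,0,0,0],[1,0,0,0,0,0,0],[1,0,0,0,0,0,0],[1,0,0,0,0,0,0]]])

```text
time_s: 13.8
eef_pos: [0.55, -0.123, 0.0829]
eef_rot: [0.0, 0.709, 0.705, 0.0]
wrist_force: [-0.5, -1.5, -0.1]
opening: 0.002
grasp_force: 1.3
```

```bash
python3 -c "
from h import *
pad();pad()"
```

```text
slide mm 34.40399698863249 F [ 0.7  -1.97  1.57] tcp [ 0.5499 -0.1228  0.0828] t 13.85
slide mm 34.59373356474429 F [ 0.8  -2.16  1.2 ] tcp [ 0.5499 -0.1229  0.0828] t 13.9
```

Emit:
jog_arm(series=[[[0.5,0,0,0,0,0,0],[0.5,0,0,0,0,0,0],[0.5,0,0,0,0,0,0],[0.5,0,0,0,0,0,0],[0.5,0,0,0,0,0,0],[0.5,0,0,0,0,0,0],[0.5,0,0,0,0,0,0],[0,0,0,0,0,0,0],[0,0,0,0,0,0,0],[0,0,0,0,0,0,0]]])

```text
time_s: 14.9
eef_pos: [0.5498, -0.1195, 0.0828]
eef_rot: [-0.0, 0.709, 0.705, 0.0]
wrist_force: [-0.1, -1.1, 1.1]
opening: -0.003
grasp_force: 0.8
```

```bash
cat >> h.py <<'E'
def cap():
    s=ctrl.camera("scene"); P=pts(s); f=s["frame"].max(2)
    # near-black pixels near the button's expected place
    m=(f<60)&(abs(P[...,0]-.55)<.015)&(P[...,1]>-.11)&(P[...,1]<-.08)&(P[...,2]>.078)&(P[...,2]<.105)
    q=P[m]; print("cap n",m.sum(), q[:,2].max().round(4) if len(q) else None, q.mean(0).round(4) if len(q) else None); return s
E
python3 -c "
from h import *
pad();pad();cap()"
```

```text
slide mm 37.774289720342075 F [ 0.23 -1.58  1.25] tcp [ 0.5499 -0.1195  0.0828] t 14.95
slide mm 37.97691610019874 F [ 0.02 -1.44  0.82] tcp [ 0.5498 -0.1195  0.0828] t 15.0
cap n 23 0.0975 [ 0.5542 -0.0976  0.0871]
```

Emit:
jog_arm(series=[[[0.5,0,0,0,0,0,0],[0.5,0,0,0,0,0,0],[0.5,0,0,0,0,0,0],[0,0,0,0,0,0,0],[0,0,0,0,0,0,0],[0,0,0,0,0,0,0],[0,0,0,0,0,0,0],[0,0,0,0,0,0,0],[0,0,0,0,0,0,0],[0,0,0,0,0,0,0]]])

```text
time_s: 16.05
eef_pos: [0.5498, -0.118, 0.0828]
eef_rot: [-0.0, 0.709, 0.705, 0.0]
wrist_force: [0.2, -1.5, 0.8]
opening: -0.003
grasp_force: 0.7
```

```bash
python3 -c "
from h import *
pad();pad();s=cap();cv2.imwrite('pics/s4.png',cv2.resize(s['frame'][140:200,150:250],None,fx=7,fy=7,interpolation=cv2.INTER_CUBIC))"
```

```text
slide mm 39.28580471535992 F [-0.06 -1.03  0.66] tcp [ 0.5498 -0.118   0.0828] t 16.1
slide mm 39.39468611059801 F [ 0.73 -1.47  1.36] tcp [ 0.5499 -0.118   0.0828] t 16.15
cap n 31 0.1038 [ 0.5552 -0.1001  0.0904]
```

View pics/s4.png

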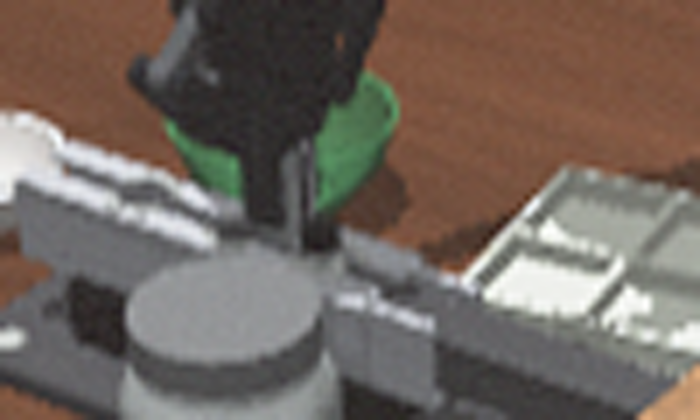

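Run:
```python
from h import *
c=ctrl.camera("top"); P=pts(c); f=c["frame"].max(2)
print((P[202:213,320:340,2]*1000).round(0).astype(int)); print(f[202:213,320:340])
```

```text
[[ 80  76  79  78  80  81 394 406 417 427 439 448 458 466 476 485 493 495
  495 915]
 [ 80  76  79  79  79  73 398 409 421 432 442 452 462 472 480 489 495 496
  496 498]
 [ 79  77  78  79  72 393 403 416 426 437 445 456 466 473 483 489 497 497
  496 495]
 [ 77  78  79  71  71 397 409 419 431 441 450 460 469 477 487 494 499 497
  497 497]
 [ 71  70  72  71  72 403 415 424 435 445 455 463 472 482 491 497 498 497
  498 499]
 [ 70  71  71  70 396 407 419 429 439 449 458 469 476 484 492 499 499 500
  500 498]
 [ 71  69  71  72 401 412 423 433 444 453 461 471 480 488 496 499 500 501
  501 499]
 [ 74  72  69  71 405 415 427 437 447 456 467 475 483 492 499 500 502 500
  499 500]
 [ 79  79  76 400 411 421 432 443 451 461 470 479 486 496 501 502 501 502
  502 502]
 [ 78  76  77 403 415 426 436 445 455 464 473 482 490 498 501 503 501 501
  502 501]
 [ 77  78  77 408 419 430 915 449 459 467 478 484 493 502 502 502 502 502
  502 503]]
[[179 173 172 171 164 150 113  76  68  68  69  69  65  71  63  69  91 127
  149 158]
 [177 172 169 168 155 133  98  68  64  68  66  66  70  68  66  77 102 138
  153 157]
 [170 167 164 150 129 105  78  68  66  66  65  71  66  66  64  87 114 144
  154 155]
 [150 146 147 124 100  75  71  70  68  69  70  68  66  65  72  92 129 149
  158 154]
 [116 113 114  97  82  70  65  71  65  64  70  69  71  67  74 104 135 154
  157 154]
 [ 87  86  82  80  71  68  66  66  69  71  68  67  66  67  83 115 142 158
  158 156]
 [ 79  76  83  81  73  69  69  67  65  70  68  67  66  68  90 125 150 155
  157 155]
 [104 104 109  94  78  70  68  65  69  69  68  68  68  72  99 134 154 154
  157 155]
 [143 145 139 110  77  65  69  68  68  71  69  67  66  80 108 139 157 157
  156 157]
 [173 171 153 108  73  68  66  68  70  70  66  67  63  89 123 147 157 155
  156 153]
 [184 177 152 102  72  66  69  68  65  70  64  67  69  96 132 151 156 156
  154 154]]
```

The arm hides the cap from the top camera. I back off a little and check its height in the scene view.

Emit:
jog_arm(series=[[[-1,0,0,0,0,0,0],[-2,0,0,0,0,0,0],[-4,0,0,0,0,0,0],[-5,0,0,0,0,0,0],[0,0,0,0,0,0,0],[0,0,0,0,0,0,0],[0,0,0,0,0,0,0],[0,0,0,0,0,0,0],[0,0,0,0,0,0,0],[0,0,0,0,0,0,0]]])

```text
time_s: 17.25
eef_pos: [0.5498, -0.13, 0.0828]
eef_rot: [-0.0, 0.709, 0.705, -0.0]
wrist_force: [-0.2, -0.8, -0.2]
opening: -0.003
grasp_force: 0.0
```

Run:
```python
from h import *
pad(); s=cap(); s0=np.load("scene0.npy",allow_pickle=True).item()
def proj(c,p):
    q=Rm(c["rotation"]).T@(np.array(p)-c["xyz"]); return q[0]/q[2]*c["fx"]+c["cx"],q[1]/q[2]*c["fy"]+c["cy"]
for n,k,y in(("start",s0,-.139),("now",s,-.0995)):
    u,v=map(int,np.round(proj(k,(.55,y,.09)))); print(n,proj(k,(.55,y,.094)),proj(k,(.55,y,.090)),(u,v)); print(k["frame"].max(2)[v-6:v+7,u-6:u+7])
cv2.imwrite('pics/s5.png',np.vstack([cv2.resize(k['frame'][v0:v0+40,u0:u0+90],None,fx=7,fy=7,interpolation=cv2.INTER_CUBIC) for k,v0,u0 in((s0,150,140),(s,150,150))]))
```

```text
slide mm 39.157721355033225 F [ 0.47  0.32 -1.06] tcp [ 0.5498 -0.13    0.0828] t 17.3
cap n 20 0.0907 [ 0.5551 -0.0959  0.087 ]
start (np.float64(183.05404348453717), np.float64(165.67994986196373)) (np.float64(183.16486193826915), np.float64(166.98958694795613)) (183, 167)
[[114 114 114 120 121 125 128 128 130 132 135 136 141]
 [ 99 110 117 122 125 122 126 128 131 130 142 146 161]
 [ 74 100 115 117 125 127 133 134 134 141 147 138 134]
 [ 68  92 105 111 116 122 131 135 136 126 137 123 115]
 [ 89  63  88 109 119 108 101 103 111 115 123 128 132]
 [176 139  87 108  98  70  54  57  62 115 134 133 137]
 [227 211 178 183  65  49  59  55  57  82 136 130 131]
 [214 225 227 235  78  46  50  46  44  64 133 132 134]
 [155 187 191 222  84  36  50  45  36  88 168 146 132]
 [ 86 100 107 162 118  71  55  55  57 138 193 193 183]
 [156  98  95  87 157 105  78  82  88 146 152 192 218]
 [214 183 182 143 198 127 101  97 111 132 115 158 203]
 [227 224 223 188 186 155 152 150 138 113 103 125 157]]
now (np.float64(194.95428108603093), np.float64(169.94402654159543)) (np.float64(195.04232062735392), np.float64(171.26490265882038)) (195, 171)
[[ 60  91  61 140 136 133 123 114 116 125 121 115  89]
 [ 58  82  74 139 140 138 141 136 109 129 117  94  64]
 [ 70  79  89 139 136 138 140 143 126 113  94  63  80]
 [ 69  71  99 142 140 139 143 126 102  82  62  75  76]
 [ 67  65 110 138 143 127 119  93  74  66  76  82  82]
 [ 74  60 106 137 135  88  57  64  67  74  85  84  83]
 [ 94 114 131 152 107  48  48  53  54  72  84  84  83]
 [123 149 150 137  58  49  46  46  39  73 110  91  84]
 [119 131 132 132  53  42  47  48  44  86 135 123 117]
 [ 79  85 104 123  52  41  45  42  44  66 137 143 143]
 [101  80  86  98  51  48  39  42  47  82 115 130 137]
 [138 120 116 104  78  92  86  77  93 120 108 116 135]
 [152 148 136 132 125 117 104 101 121 137 103  98 110]]
```

View pics/s5.png

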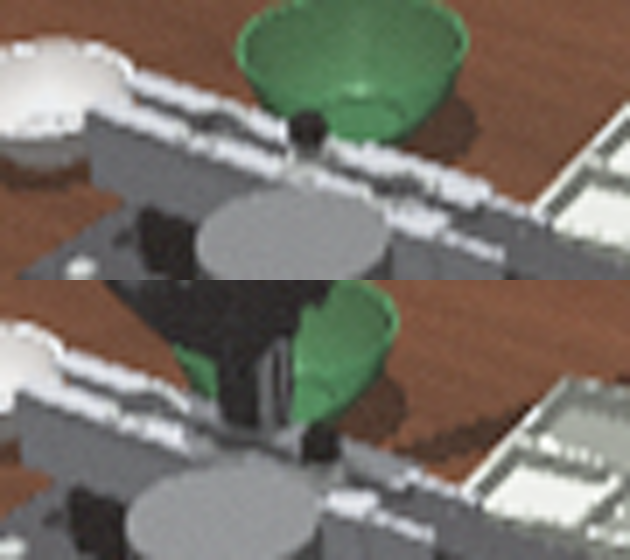

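The cap's top edge is at row 170, which matches the "up" projection of 169.9 rather than 171.3 for pressed. The finger's shadow blurs its lower side, so I retreat fully and confirm from above without shadow.

Emit:
jog_arm(series=[[[-3,0,-20,0,0,0,0],[0,0,-35,0,0,0,0],[0,0,-35,0,0,0,0],[0,0,-35,0,0,0,0],[0,0,-35,0,0,0,0],[0,-35,0,0,0,0,0],[0,-35,0,0,0,0,0],[0,-35,0,0,0,0,0],[0,-35,0,0,0,0,0],[0,-35,0,0,0,0,0]]])

```text
time_s: 18.35
eef_pos: [0.3734, -0.1319, 0.2427]
eef_rot: [0.0, 0.709, 0.706, -0.0]
wrist_force: [-0.0, -0.1, 1.0]
opening: 0.001
grasp_force: 0.0
```

Run:
```python
from h import *
c=pad(); s=ctrl.camera("scene"); P=pts(c); c0=np.load("top0.npy",allow_pickle=True).item(); P0=pts(c0); s0=np.load("scene0.npy",allow_pickle=True).item()
print("top z start\n",(P0[203:212,341:353,2]*1000).round(0).astype(int)); print("top z now\n",(P[203:212,323:335,2]*1000).round(0).astype(int)); 
for k,u,v in((s0,183,167),(s,195,171)): print(k["frame"].max(2)[v-6:v+7,u-4:u+5])
a=lambda k,v,u,h,w:cv2.resize(k['frame'][v:v+h,u:u+w],(700,700*h//w),interpolation=cv2.INTER_CUBIC)
cv2.imwrite("pics/b6.png",np.vstack([a(c,185,250,45,150),a(s,150,150,50,100)])[:590])
```

```text
slide mm 39.28017262717124 F [ 2.18  1.2  -1.08] tcp [ 0.3695 -0.1309  0.2419] t 18.4
top z start
 [[ 79  79  72  72  68  95  97  97  77  81  81  76]
 [ 78  72  79  81  97  94  95  97  93  80  80  75]
 [ 71  73  80  94  95  96  93  91  96  97  72  73]
 [ 72  78  76  93  94  96  94  97  96  94  70  73]
 [ 71  77  78  92  95  96  96  95  93  95  73  72]
 [ 72  79  78  91  93  99  97  95  94  94  68  70]
 [ 77  76  79  81  90  94  97  95  93  79  72  70]
 [ 78  71  76  76  76  78  78  77  72  78  77  76]
 [ 78  79  78  73  76  77  72  75 915  77  76  77]]
top z now
 [[78 78 69 72 72 70 71 81 78 78 81 77]
 [76 70 70 74 90 90 92 92 92 77 78 77]
 [72 73 74 85 91 90 92 92 90 90 73 77]
 [69 72 73 91 90 95 89 89 90 94 69 71]
 [70 75 74 88 94 92 91 90 91 90 70 70]
 [71 73 71 85 91 92 90 90 91 89 71 71]
 [71 71 75 76 87 92 92 89 90 76 70 70]
 [80 72 72 75 77 74 82 75 78 79 80 79]
 [78 81 70 73 75 74 76 77 78 79 79 78]]
[[114 120 121 125 128 128 130 132 135]
 [117 122 125 122 126 128 131 130 142]
 [115 117 125 127 133 134 134 141 147]
 [105 111 116 122 131 135 136 126 137]
 [ 88 109 119 108 101 103 111 115 123]
 [ 87 108  98  70  54  57  62 115 134]
 [178 183  65  49  59  55  57  82 136]
 [227 235  78  46  50  46  44  64 133]
 [191 222  84  36  50  45  36  88 168]
 [107 162 118  71  55  55  57 138 193]
 [ 95  87 157 105  78  82  88 146 152]
 [182 143 198 127 101  97 111 132 115]
 [223 188 186 155 152 150 138 113 103]]
[[138 135 136 135 120 115 115 120 125]
 [136 137 135 137 137 130 110 127 114]
 [135 138 138 140 135 142 128 113  96]
 [137 136 134 140 142 127 104  84  64]
 [134 133 139 126 117  94  76  67  76]
 [139 183 170  88  66  64  66  75  86]
 [197 234 163  64  57  60  66  73  84]
 [229 216  90  56  53  55  53  95 150]
 [197 199  73  53  55  54  47 118 213]
 [115 169  58  46  52  46  43  76 210]
 [110 105  52  49  45  44  55  79 151]
 [184 156 124  93  81  80  92 118 114]
 [200 209 164 116 101  96 118 133 115]]
```

View pics/b6.png

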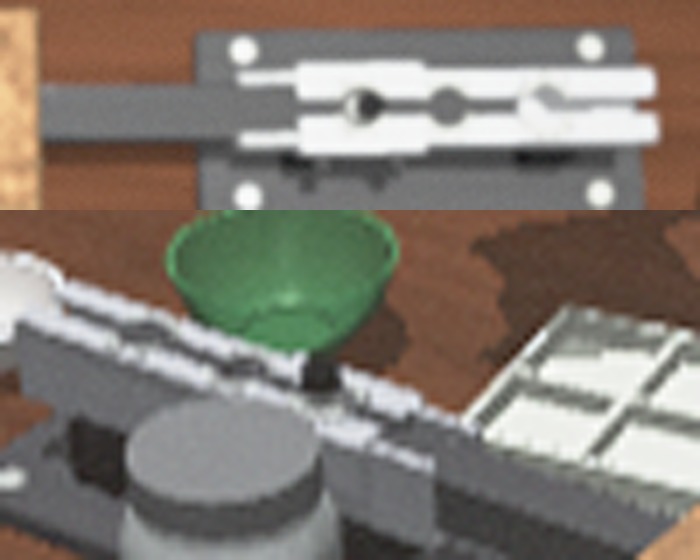

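The depth says otherwise: the cap top is at about 91 mm now against 95 mm at the start. So the button is still riding under the wall, just short of popping, at a slide of 39.3 mm. I go back behind it and push a little further.

Emit:
jog_arm(series=[[[0,35,0,0,0,0,0],[0,35,0,0,0,0,0],[0,35,0,0,0,0,0],[0,35,0,0,0,0,0],[0,35,0,0,0,0,0],[0,0,35,0,0,0,0],[0,0,35,0,0,0,0],[0,0,35,0,0,0,0],[0,0,30,0,0,0,0],[0,0,0,0,0,0,0]]])

```text
time_s: 19.45
eef_pos: [0.547, -0.1314, 0.1029]
eef_rot: [-0.004, 0.709, 0.705, -0.001]
wrist_force: [-0.9, 0.1, -0.1]
opening: 0.004
grasp_force: 0.0
```

```bash
python3 -c "
from h import *
pad()"
```

```text
slide mm 39.1654550458403 F [-0.17  0.19  0.29] tcp [ 0.5487 -0.1322  0.1058] t 19.5
```

Emit:
jog_arm(series=[[[0,0,8,0,0,0,0],[0,0,8,0,0,0,0],[0,0,5,0,0,0,0],[0,0,3.5,0,0,0,0],[0,0,0,0,0,0,0],[3,0,0,0,0,0,0],[3,0,0,0,0,0,0],[3,0,0,0,0,0,0],[2,0,0,0,0,0,0],[1,0,0,0,0,0,0]]])

```text
time_s: 20.5
eef_pos: [0.5499, -0.1207, 0.0834]
eef_rot: [0.0, 0.709, 0.705, 0.0]
wrist_force: [-0.4, 0.5, 0.3]
opening: 0.003
grasp_force: 0.0
```

Emit:
jog_arm(series=[[[0.5,0,0,0,0,0,0],[0.5,0,0,0,0,0,0],[0.5,0,0,0,0,0,0],[0.5,0,0,0,0,0,0],[0.5,0,0,0,0,0,0],[0.3,0,0,0,0,0,0],[0,0,0,0,0,0,0],[0,0,0,0,0,0,0],[0,0,0,0,0,0,0],[0,0,0,0,0,0,0]]])

```text
time_s: 21.5
eef_pos: [0.5498, -0.1183, 0.0833]
eef_rot: [-0.0, 0.709, 0.705, -0.0]
wrist_force: [-0.7, 0.0, 0.1]
opening: 0.004
grasp_force: 0.0
```

```bash
python3 -c "
from h import *
pad();pad()"
```

```text
slide mm 39.223947784038145 F [ 0.46 -0.43  0.35] tcp [ 0.5499 -0.1183  0.0833] t 21.55
slide mm 39.20156884075395 F [0.82 0.44 0.02] tcp [ 0.5498 -0.1183  0.0833] t 21.6
```

Emit:
jog_arm(series=[[[0.3,0,0,0,0,0,0],[0.3,0,0,0,0,0,0],[0.3,0,0,0,0,0,0],[0.3,0,0,0,0,0,0],[0.3,0,0,0,0,0,0],[0,0,0,0,0,0,0],[0,0,0,0,0,0,0],[0,0,0,0,0,0,0],[0,0,0,0,0,0,0],[0,0,0,0,0,0,0]]])

```text
time_s: 22.6
eef_pos: [0.5498, -0.1165, 0.0832]
eef_rot: [-0.0, 0.709, 0.705, 0.0]
wrist_force: [-0.8, -0.1, -0.8]
opening: 0.001
grasp_force: 0.0
```

```bash
cat >> h.py <<'E'
def look():
    s=ctrl.camera("scene"); print(s["frame"].max(2)[165:179,191:201])
E
python3 -c "
from h import *
pad();pad();look()"
```

```text
slide mm 40.98725208370253 F [0.1  0.8  0.13] tcp [ 0.5498 -0.1166  0.0832] t 22.65
slide mm 41.040824012326055 F [ 0.65  0.87 -1.07] tcp [ 0.5498 -0.1166  0.0832] t 22.7
[[ 94  97  55  98  69 119 119 123 122 118]
 [ 97  96  61  88  70 135 108 124 117  93]
 [ 98 100  69  81  73 142 127 114  93  64]
 [ 97  98  68  77  81 128 105  85  65  74]
 [ 96  96  70  76  84  89  67  60  74  87]
 [ 92  98  68  56  56  52  59  64  86  84]
 [ 80  96  61  44  49  51  43  57  84  88]
 [ 94  99  54  46  41  45  46  41 108  95]
 [ 94 109  74  46  48  43  40  37 137 122]
 [ 94 104  86  55  40  36  45  49 137 144]
 [ 89  93 102  94  77  77  74 109 127 133]
 [114 101 125 134 103 103  99 138 126 116]
 [134 128 133 140 117 118 123 133 123 101]
 [139 143 130 132 134 128 130 130 117  72]]
```

The slide jumped to 41.0 mm, the contact force fell to zero and the cap's lower edge rose about 1 px. That suggests it has popped, so I retreat and verify by depth.

Emit:
jog_arm(series=[[[-1,0,0,0,0,0,0],[-4,0,0,0,0,0,0],[-6,0,-8,0,0,0,0],[0,0,-30,0,0,0,0],[0,0,-40,0,0,0,0],[0,0,-40,0,0,0,0],[0,0,-35,0,0,0,0],[0,-35,0,0,0,0,0],[0,-35,0,0,0,0,0],[0,-35,0,0,0,0,0]]])

```text
time_s: 23.75
eef_pos: [0.4438, -0.1277, 0.2372]
eef_rot: [0.001, 0.709, 0.705, 0.0]
wrist_force: [-0.6, -0.7, 0.8]
opening: 0.006
grasp_force: 0.0
```

Emit:
jog_arm(series=[[[0,-35,0,0,0,0,0],[0,-30,0,0,0,0,0],[0,0,0,0,0,0,0],[0,0,0,0,0,0,0],[0,0,0,0,0,0,0],[0,0,0,0,0,0,0],[0,0,0,0,0,0,0],[0,0,0,0,0,0,0],[0,0,0,0,0,0,0],[0,0,0,0,0,0,0]]])

```text
time_s: 24.75
eef_pos: [0.3799, -0.1268, 0.2362]
eef_rot: [-0.0, 0.709, 0.705, -0.0]
wrist_force: [0.1, -0.0, 0.1]
opening: -0.0
grasp_force: 0.0
```

Run:
```python
from h import *
c=pad(); P=pts(c); print((P[202:212,321:335,2]*1000).round(0).astype(int))
z=P[202:212,321:335,2]; print(np.median(z[(z>.084)&(z<.11)]))
c0=np.load("top0.npy",allow_pickle=True).item(); z=pts(c0)[202:212,339:353,2]; print(np.median(z[(z>.084)&(z<.11)]))
```

```text
slide mm 41.00886927742072 F [-0.79  0.85  0.25] tcp [ 0.3799 -0.1269  0.2362] t 24.8
[[ 76  78  78  77  79  78  77  79  78  78  82  76  80  78]
 [ 81  81  81  78  72  71  73  72  94  78  79  80  76  76]
 [ 78  79  79  71  78  79  93  95  94  94  96  83  78  76]
 [ 76  77  70  77  74 915  95  95  96  95  96  77  76  75]
 [ 71  72  71  79  78  94  95  94  95  96  95  92  70  69]
 [ 69  71  71  78  78  93  93  94  93  97  93  95  70  72]
 [ 69  71  72  78  78  92  96  94  98  93  94  71  71  70]
 [ 69  71  70  76  81  79  96  93  96  94  78  79  70  71]
 [ 78  80  80  72  79  78  79  79  77  75  80  81  80  74]
 [ 76  79  79  81  71  76  78  77  72  78  78  79  78  79]]
0.0943956602013003
0.0946721895652789
```

The cap top is back at 94.4 mm (94.7 mm at the start), so the button is fully up in the collar's hole. The arm is clear, so I hand in.

```bash
python3 -c "
from bench import ctrl
print(ctrl.hand_in())"
```

```text
the job is handed in; nothing more can be done
None
```

The wrist rest is out by one hole: the inner tube slid about 41 mm and the button measures fully up in the collar's hole. I saw only light forces (about 6.6 N at most), the arm ended clear, and the job is handed in at about 25 s, with no verdict returned.

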